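# Prop the topping chest open for serving

### The arm

A 6-joint arm with a two-finger parallel gripper is mounted at the origin on the work surface. World frame = base frame: x ahead of the robot, y to its left, z up, the work surface at z = 0. Lengths are in m, angles in rad, forces in N, time in s.
With the tool pointing down it reaches from about 0.35 to 0.775 m from the base axis. Payload 7.3 kg.
Tool frame: the origin (TCP) lies at the centre of the arm's flange, where the gripper is bolted on; the fingertips stand 178 mm ahead of it and the grasp point (between the pads) lies 159 mm ahead of it (tip_extent is the distance from the TCP to the fingertips, in m); z points along the fingers, y is the line along which they close (so a half turn about z gives the same grasp; the last joint's range is limited). The gripper opens to 92 mm and grips with 3 to 60 N. Pads are 19 mm wide; open, the fingers measure 130 mm over their backs; the gripper's body (75 mm by 190 mm) begins 47 mm behind the grasp point.
Start: joints at [1.106, 0.342, 1.524, -0, 1.275, -0.146], TCP at [0.165, 0.499, 0.405] pointing down, gripper open.
Joint ranges: [-2.53, 2.53], [-0.77, 2.02], [0.04, 2.7], [-1, 4.14], [0.28, 2.66], [-3.11, 3.11]. Speed limits (rad/s): [2.57, 2.57, 3.14, 3.14, 3.14, 3.14].

### API

Orientations are given as [roll, pitch, yaw] about the fixed x, y, z axes, in that order (R = Rz(yaw) Ry(pitch) Rx(roll)).
In Python, from cell import * gives the robot as it stands.
- The arm moves only by the tool arm_command, never from a script. Its arguments are lists of equal length, an entry for each row: "xyz": the shift along the world's x, y, z in mm, a list of three; "spin": the turn about the world's z in degrees. In form: {"xyz": [[tx, ty, tz], ...], "spin": [spin, ...]}. A call has 1 to 20 rows; each row shifts and turns the commanded pose from where the row before left it; what a row does not reach is not made up. A row lasts 1/10 s, in which the tool goes at most 50 mm and 8.59 degrees, less where a joint would pass 70% of its speed; a pose out of reach is approached as far as the arm can. A call with a gripper value outside its range is refused whole. "jaw" is the opening, from -1 (shut) to 1 (fully open), set as the call begins (left out, the last holds). The fingers move at their own pace and stop on an object; "squeeze" is the grip in N (left out, the last holds). Time passes only in rows, so rows that do not move let the fingers close. It gives the time, the measured TCP pose, the force, the opening and the grip force at its end, in the units of the state.
- observe(): the state, without advancing time (a new reading comes with each control period).
- read_camera(name): name is "scene" or "top" or "wrist"; returns a dict with "img" (400x640x3 uint8, red, green, blue), "depth" (400x640 float32, m along the optical axis (not along the pixel's ray), 0 where there is no reading), "fx", "fy", "cx", "cy" (pixels), "dist_coeffs" ([k1, k2, p1, p2, k3] as OpenCV has them; the pictures are not rectified), "world_from_camera" (4x4, takes a point from camera to world coordinates). Camera axes: x right, y up, looking along -z (the intrinsics and any distortion apply to the point x, -y, -z); pixel columns grow to the right and rows downward; lengths in m; the calibration is good to about 2 mm. A picture is of the moment at which its call begins.
- hand_in(): hands the job in; it is judged then, once.
The state is a dict: "time": time; "qpos": joint angles; "qvel": joint speeds; "joint_efforts": joint torques, N m; "tool_pos": TCP position; "tool_rot": TCP orientation; "contact_force": force on the tool from outside, world axes, zero at the start; "torque": the same for the moment, N m; "opening": finger opening in m; "grip_force": force on a finger pad.
Only numpy, scipy, OpenCV 4.12 (cv2) and the standard library are available. Lean on these libraries where they do the work, as an engineer would, in place of code of your own. Each camera call takes 0.05 s, during which the arm holds its last target. There are 200 camera calls.

### The job

Get the topping chest ready for serving: swing its lid open and right back until it rests on its stop, flip the red stay up and over until it leans on its own stop, then bring the lid back down gently, without dropping it, so that it rests propped on the stay. Do not disturb the cups, spoon and pan lid standing around it.

Things in the scene. Friction and masses are not known exactly. Their poses are not given: they have to be found in the camera images.
- chest: Stainless steel topping chest, fixed to the counter, 180 (x, front to back) x 160 (y) x 100 mm high, open at the top inside, under a black lid with a white underside. Origin: centre of its underside on the counter. Its x axis runs from the front (-x, the side with the lid's bar handle) to the back (+x, the hinge); the red stay is on its +y side; z up.
- lid (a joint): Angle of the lid in rad: 0 closed (level), grows as the front edge rises and swings over to the back, 1.57 upright, 2.0 at its stop, leaning back, where gravity holds it. Below 1.57 it falls shut if let go. 0.4 kg nominal, nearly free hinge. The plate is 182 long (from the hinge) x 204 wide x 12 mm thick and reaches 22 mm beyond the chest on both y sides.
- lid_hinge (a point): Middle of the lid's hinge line, which runs along the chest's y axis, on the back top edge of the chest, 90 mm behind the chest's centre and 100 mm above the counter.
- lid_bar (a point): Middle of the lid's handle, a round black bar 12 mm thick and 110 mm long, parallel to the hinge line, 35 mm clear ahead of the lid's front edge (held by two arms at its ends). It moves with the lid: 217 mm from the hinge line and 6 mm above the plane of the underside; 106 mm above the counter when closed. The bar can turn between the fingers as the lid swings.
- stay (a joint): Angle of the red stay in rad: 0 lying level along the chest's +y side, pointing to the back, under the closed lid's edge; it grows as the free end rises and swings over to the front; 1.57 upright, 1.72 at its stop, leaning to the front, where gravity holds it. Below 1.57 it falls back. With the stay at its stop and the lid resting on its end, the lid stands at about 0.65 rad.
- stay_pivot (a point): Pivot of the stay, its axis along the chest's y axis: 35 mm ahead of the chest's centre, 92 mm to its +y side, 88 mm above the counter. The stay is a red rod 10 mm thick, 113 mm long from the pivot to the centre of its 14 mm black rubber end, 0.1 kg.
- stay_grip (a point): Where to hold the stay: a point on its red cross handle, a round pin 12 mm thick that sticks out sideways (chest's +y) from the rod, 80 mm from the pivot, out to 73 mm from the rod; this point lies 50 mm out from the rod. It moves with the stay. The pin can turn between the fingers.
- cup_near: Brown paper cup, 84 mm across the mouth, 115 mm tall, standing off the chest's front corner on the stay's side. Bystander: leave it alone. Origin: centre of its underside.
- jigger: Small steel cup, 60 mm across, 55 mm tall, standing beside the chest on the stay's side. Bystander. Origin: centre of its underside.
- spoon: Steel spoon, 180 mm long, lying across in front of the chest. Bystander. Origin: about its middle.
- cup_small: Brown paper cup, 84 mm across the mouth, 85 mm tall, on the counter. Bystander. Origin: centre of its underside.
- pan_lid: Round aluminium pan lid, 160 mm across, 32 mm high, lying on the blue mat. Bystander. Origin: centre of its underside.

How it is judged:
By the outcome, as a careful person would: the job done as asked, in the order asked, and still so for the second after the job is handed in, with the robot touching nothing.
It also fails if it takes over 66 s, if anything falls off the work surface, if the arm or the gripper's body presses on something with over 40 N, if the wrist force passes 120 N, or if a joint passes its speed limit or range.

## Working session

There is one attempt and no reset: what is moved stays moved. The work goes in short steps, Python scripts to look and compute and a tool call to move; the robot and the scene stay as the last step left them, time stands still between calls to the robot, and variables do not carry over. Pictures are saved under pics/ and viewed, at most 10 in all, crops included, and the job is handed in when it is done.

Besides the shell and the picture viewer there is one more tool, called as name([rows], argument=value, ...), one row to a line, values as JSON. arm_command: Moves the arm, as the interface text tells. Its arguments: {"type":"object","properties":{"xyz":{"type":"array","items":{"type":"array","items":{"type":"number"}}},"spin":{"type":"array","items":{"type":"number"}},"jaw":{"type":"number"},"squeeze":{"type":"number"}},"required":["xyz","spin"]}

```bash
mkdir -p pics; ls; python3 - <<'E'
from cell import *
import cv2,numpy as np
s=observe(); print(s['time'],s['tool_pos'],s['tool_rot'],s['opening'])
for n in("scene","top"):
    c=read_camera(n); cv2.imwrite(f'pics/{n}0.png',c['img'][:,:,::-1]); np.savez(f'{n}0.npz',**c)
    print(n,c['fx'],c['fy'],c['cx'],c['cy'],c['dist_coeffs'],np.round(c['world_from_camera'],3).tolist())
E
```

```text
pics
0.0 [0.16446274 0.49843326 0.4040553 ] [-3.14011423e+00 -1.84243766e-04  2.82280266e+00] 0.0918809448761187
scene 415.21142817980046 415.21142817980046 316.57334641307625 202.69729476705518 [0.0223403 0.        0.        0.        0.       ] [[-0.627, -0.636, 0.45, 1.161], [0.779, -0.511, 0.364, 0.478], [-0.001, 0.579, 0.816, 1.172], [0.0, 0.0, 0.0, 1.0]]
top 459.7883260289284 459.7883260289284 313.38929848718595 202.1278344296691 [-0.04722203  0.          0.          0.          0.        ] [[0.029, 0.98, -0.197, 0.287], [-1.0, 0.027, -0.012, 0.006], [-0.006, 0.197, 0.98, 1.561], [0.0, 0.0, 0.0, 1.0]]
```

View pics/scene0.png

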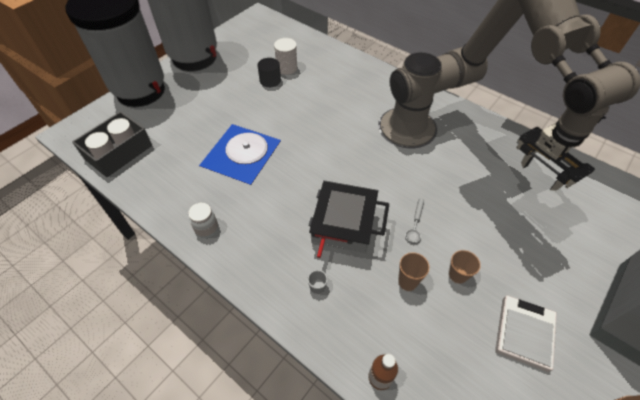

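View pics/top0.png

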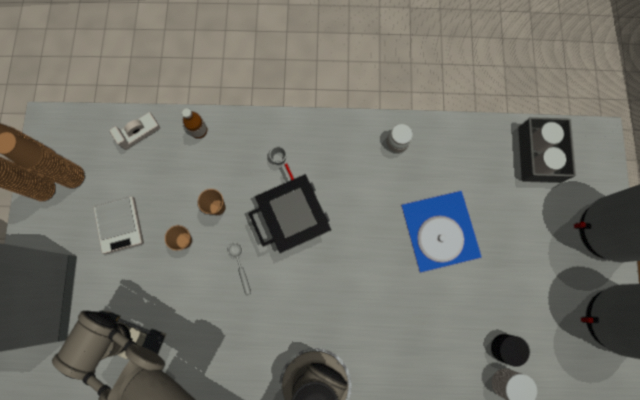

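The pictures show the chest at top-image (290,213), with its bar at (260,228) on the left, so its front faces world +y. The red stay and jigger are at (288,172) and (277,156), cup_near at (211,202), and the spoon lies at (240,265). Next I measure these positions.

```bash
cat > h.py <<'E'
import numpy as np,cv2
def load(n,t=0): return dict(np.load(f'{n}{t}.npz'))
def rays(c,px):
    K=np.array([[c['fx'],0,c['cx']],[0,c['fy'],c['cy']],[0,0,1.]])
    u=cv2.undistortPoints(np.float64(px).reshape(-1,1,2),K,c['dist_coeffs'])[:,0]
    return np.c_[u[:,0],-u[:,1],-np.ones(len(u))]
def onz(c,px,z):
    T=c['world_from_camera']; d=rays(c,px)@T[:3,:3].T; o=T[:3,3]
    return o+d*((z-o[2])/d[:,2])[:,None]
def cloud(c):
    v,u=np.mgrid[:400,:640]; T=c['world_from_camera']
    P=rays(c,np.c_[u.ravel(),v.ravel()])*c['depth'].reshape(-1,1)
    return (P@T[:3,:3].T+T[:3,3]).reshape(400,640,3)
E
python3 - <<'E'
from h import *
for n,box in(("top",(235,345,165,265)),("scene",(300,395,170,265))):
    c=load(n); P=cloud(c); im=c['img'].astype(int)
    u0,u1,v0,v1=box; m=np.zeros((400,640),bool); m[v0:v1,u0:u1]=1
    z=P[...,2]; L=m&(z>.095)&(z<.13)
    L=cv2.morphologyEx(L.astype(np.uint8),cv2.MORPH_OPEN,np.ones((9,9)))>0
    print(n,'z',np.median(z[L]),L.sum())
    (cx,cy),wh,a=cv2.minAreaRect(np.float32(P[L][:,:2]*1000)); print('rect depth',cx,cy,wh,a)
    cn=max(cv2.findContours(L.astype(np.uint8),0,1)[0],key=len)
    print('rect rays',cv2.minAreaRect(np.float32(onz(c,cn[:,0],.112)[:,:2]*1000)))
    H=m&(z>.09)&(z<.125)&~(cv2.dilate(L.astype(np.uint8),np.ones((5,5)))>0)
    print('handle?',np.round(np.percentile(P[H],[5,50,95],axis=0),3).tolist(),H.sum())
    r=m|(np.hypot(0,0)>1); R=(im[...,0]>110)&(im[...,1]<70)&(im[...,2]<70)
    R[:,:]&=True; R&=(np.abs(P[...,0]-.5)<.25)&(np.abs(P[...,1]-.1)<.3)
    v,u=np.nonzero(R); print('red',len(u),list(zip(u,v))[::6]); print(np.round(onz(c,np.c_[u,v],.088)[::6],3).tolist())
E
```

```text
top z 0.11259481638315738 3366
rect depth 541.4072875976562 87.45317077636719 (205.5413818359375, 187.90673828125) 24.6832275390625
rect rays ((541.15966796875, 88.03982543945312), (205.1359405517578, 186.32965087890625), 24.71634292602539)
handle? [[0.439, 0.096, 0.092], [0.511, 0.193, 0.11], [0.692, 0.224, 0.116]] 264
red 44 [(np.int64(285), np.int64(164)), (np.int64(286), np.int64(166)), (np.int64(287), np.int64(168)), (np.int64(288), np.int64(170)), (np.int64(289), np.int64(172)), (np.int64(290), np.int64(174)), (np.int64(291), np.int64(176)), (np.int64(292), np.int64(178))]
[[0.71, 0.121, 0.088], [0.703, 0.118, 0.088], [0.696, 0.114, 0.088], [0.689, 0.11, 0.088], [0.683, 0.107, 0.088], [0.676, 0.103, 0.088], [0.669, 0.1, 0.088], [0.662, 0.096, 0.088]]
scene z 0.11198496409583047 3172
rect depth 545.5848388671875 86.53546142578125 (209.19094848632812, 190.04620361328125) 25.776399612426758
rect rays ((546.4337158203125, 88.12278747558594), (205.25592041015625, 188.2857208251953), 26.036684036254883)
handle? [[0.443, 0.098, 0.091], [0.521, 0.194, 0.109], [0.7, 0.225, 0.113]] 252
red 71 [(np.int64(322), np.int64(238)), (np.int64(321), np.int64(240)), (np.int64(323), np.int64(241)), (np.int64(320), np.int64(243)), (np.int64(322), np.int64(244)), (np.int64(320), np.int64(246)), (np.int64(322), np.int64(247)), (np.int64(320), np.int64(249)), (np.int64(318), np.int64(251)), (np.int64(320), np.int64(252)), (np.int64(318), np.int64(254)), (np.int64(320), np.int64(255))]
[[0.655, 0.09, 0.088], [0.662, 0.092, 0.088], [0.661, 0.099, 0.088], [0.672, 0.096, 0.088], [0.671, 0.103, 0.088], [0.68, 0.102, 0.088], [0.679, 0.109, 0.088], [0.688, 0.109, 0.088], [0.697, 0.108, 0.088], [0.696, 0.115, 0.088], [0.705, 0.114, 0.088], [0.704, 0.121, 0.088]]
```

arm_command([
  [30, -27, -3],
  [30, -27, -3],
  [30, -27, -3],
  [30, -27, -3],
  [30, -27, -3],
  [30, -27, -3],
  [30, -27, -3],
  [30, -27, -3],
  [30, -27, -3],
  [30, -27, -3],
  [30, -27, -3],
  [0, 0, 0],
], spin=[4, 4, 4, 4, 4, 4, 4, 4, 4, 4, 4, 0], jaw=-0.5)

```text
time: 1.3
tool_pos: [0.4973, 0.1985, 0.3707]
tool_rot: [-3.141, -0.0, -2.695]
contact_force: [-1.1, 0.2, -1.3]
opening: 0.0229
grip_force: 0.0
```

```bash
python3 - <<'E'
from cell import *
from h import *
s=observe(); print(s['time'],s['tool_pos'],s['tool_rot'],s['opening'],s['qpos'])
c=read_camera('wrist'); cv2.imwrite('pics/w1.png',c['img'][:,:,::-1]); np.savez('wrist1.npz',**c)
print(np.round(c['world_from_camera'],3).tolist())
P=cloud(c); z=P[...,2]
for lo,hi in((.095,.125),):
    m=(z>lo)&(z<hi); print(m.sum(),np.round(np.percentile(P[m],[2,50,98],axis=0),3).tolist())
E
```

```text
1.3 [0.49731442 0.19848509 0.37071903] [-3.14053485e+00 -4.31829184e-04 -2.69531237e+00] 0.022902463397660784 [ 2.36869923e-01  3.90537568e-01  1.54896304e+00 -1.20538078e-03
  1.20229479e+00 -1.77977260e+00]
[[-0.432, -0.861, -0.27, 0.424], [0.902, -0.412, -0.129, 0.163], [0.0, -0.3, 0.954, 0.35], [0.0, 0.0, 0.0, 1.0]]
56215 [[0.431, -0.016, 0.109], [0.511, 0.082, 0.111], [0.622, 0.207, 0.115]]
```

View pics/w1.png

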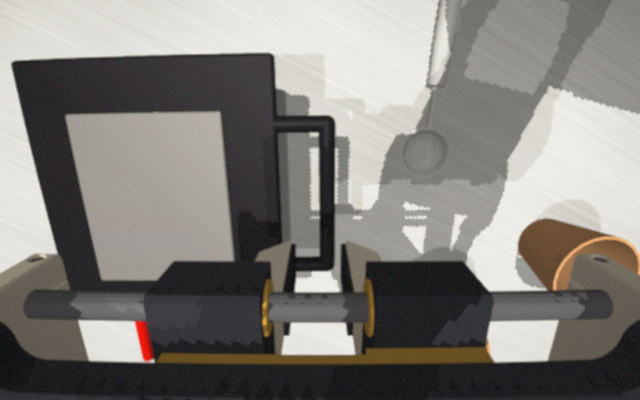

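The wrist view shows the bar as a vertical strip near column 328, rows 117–268. The lid's front edge runs from (272,54) to about (283,250), and cup_near is at the lower right (575,250).

```bash
python3 - <<'E'
from h import *
c=load('wrist',1); P=cloud(c); z=P[...,2]
M=cv2.inRange(z[:260].astype(np.float32),.085,.125)
m=np.zeros_like(M); m[130:235,300:345]=M[130:235,300:345]
v,u=np.nonzero(m); g=onz(c,np.c_[u,v],.106)[:,:2]*1000
print('bar z',np.median(z[:260][m>0]),cv2.minAreaRect(np.float32(g)))
vx,vy,x0,y0=cv2.fitLine(np.float32(g),cv2.DIST_L2,0,.01,.01).ravel(); print('bar dir deg',np.degrees(np.arctan2(vy,vx)),x0,y0)
# bar ends: handle outer extents
h=np.zeros_like(M); h[90:260,300:345]=M[90:260,300:345]
v,u=np.nonzero(h); g=onz(c,np.c_[u,v],.106)[:,:2]*1000; d=np.array([np.cos(np.radians(25)),np.sin(np.radians(25))])
print('along extents',(g@d).min(),(g@d).max())
print('bar frame x (perp)',np.percentile(np.c_[g]@np.array([d[1],-d[0]]),[2,50,98]))
# lid front and back edges
for lab,(a,b,r0,r1) in dict(front=(240,300,150,230),back=(0,70,80,230)).items():
    e=[]
    for r in range(r0,r1):
        cols=np.nonzero((M[r,a:b]>0))[0]
        row=M[r,a:b]>0; br=c['img'][r,a:b].sum(1)<240
        cc=np.nonzero(row)[0]
        if len(cc): e.append((a+(cc.max() if lab=='front' else cc.min()),r))
    g=onz(c,e,.112)[:,:2]*1000; l=cv2.fitLine(np.float32(g),cv2.DIST_HUBER,0,.01,.01).ravel()
    an=np.degrees(np.arctan2(l[1],l[0])); print(lab,an,l[2:],'perp',l[2:]@np.array([d[1],-d[0]]))
print('far corners',onz(c,[(272,54),(15,62)],.112))
for n in('top','scene'):
    c=load(n); P=cloud(c); 
    for lab,x,y,zr in(('jigger',.73,.15,(.02,.08)),('cup_near',.62,.3,(.05,.14))):
        m=(np.hypot(P[...,0]-x,P[...,1]-y)<.09)&(P[...,2]>zr[0])&(P[...,2]<zr[1])
        print(n,lab,np.round(np.percentile(P[m],[2,50,98],axis=0),3).tolist())
E
```

```text
bar z 0.10981206452353023 ((481.1432800292969, 190.1503448486328), (79.81610870361328, 24.086618423461914), 26.383373260498047)
bar dir deg 27.758272 476.026 194.31361
along extents 466.279143349562 577.8365870860267
bar frame x (perp) [18.61751252 25.66100568 42.53799621]
front 26.06129 [495.50638 166.19992] perp 58.78176193139029
back 26.105398 [549.68066    -6.9178653] perp 238.57480192818147
far corners [[ 0.41349372  0.12475258  0.112     ]
 [ 0.49061346 -0.03224419  0.112     ]]
top jigger [[0.726, 0.124, 0.021], [0.764, 0.152, 0.047], [0.782, 0.177, 0.059]]
top cup_near [[0.541, 0.317, 0.053], [0.6, 0.354, 0.092], [0.612, 0.385, 0.117]]
scene jigger [[0.728, 0.124, 0.022], [0.749, 0.147, 0.045], [0.783, 0.178, 0.057]]
scene cup_near [[0.541, 0.317, 0.052], [0.596, 0.337, 0.09], [0.613, 0.384, 0.116]]
```

arm_command([
  [-5, 1.5, -28],
  [-5, 1, -28],
  [0, 0, 0],
  [0, 0, 0],
], spin=[0, 0, 0, 0])

```text
time: 1.75
tool_pos: [0.4842, 0.2047, 0.3162]
tool_rot: [3.141, -0.001, -2.692]
contact_force: [0.4, 1.1, 0.0]
opening: 0.023
grip_force: 0.0
```

```bash
python3 - <<'E'
from cell import *
from h import *
s=observe(); print(s['time'],s['tool_pos'],s['tool_rot'])
c=read_camera('wrist'); cv2.imwrite('pics/w2.png',c['img'][:,:,::-1]); np.savez('wrist2.npz',**c)
P=cloud(c)
for r in range(60,330,20):
    row=P[r]; k=np.nonzero((row[:,2]>.09)&(row[:,2]<.12))[0]
    print(r,[(int(a[0]),int(a[-1])) for a in np.split(k,np.nonzero(np.diff(k)>2)[0]+1) if len(a)>3])
E
```

```text
1.75 [0.48419897 0.20474601 0.31617511] [ 3.14127836e+00 -5.77973262e-04 -2.69170242e+00]
60 [(149, 238)]
80 [(0, 241)]
100 [(0, 242)]
120 [(0, 246)]
140 [(0, 315)]
160 [(0, 249), (298, 318)]
180 [(0, 250), (298, 318)]
200 [(0, 250), (299, 318)]
220 [(0, 252), (299, 318)]
240 [(0, 253), (300, 319)]
260 [(0, 22), (62, 255), (300, 319)]
280 [(67, 156), (301, 319)]
300 []
320 []
```

View pics/w2.png

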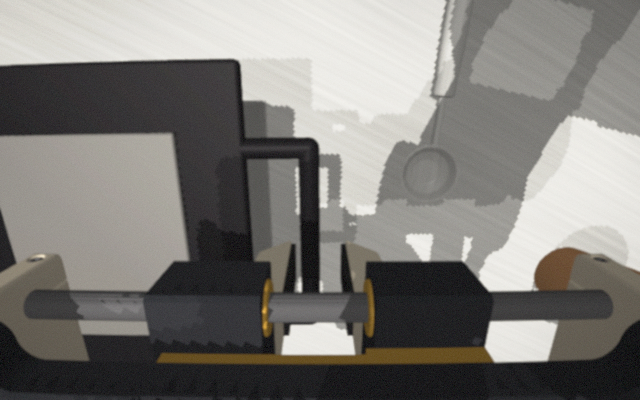

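```bash
python3 - <<'E'
from h import *
ex=np.array([.435,-.900]);ey=np.array([.9,.435])
c=load('wrist',2)
g=onz(c,[(308.3,160),(308.5,200),(309.5,240),(310.3,280),(317.5,150)],.106)[:,:2]*1000
print(np.c_[g,g@ex,g@ey]); e=onz(c,[(249,160),(253,240)],.112)[:,:2]*1000; print('edge',e@ex)
t=np.array([484.2,204.7]); print('tool',t@ex,t@ey)
for off in((319,240),): print(onz(c,[off],.106)[:,:2]*1000@ex)
print('cam',c['world_from_camera'][:2,3]*1000@ex)
E
```

```text
[[444.68861899 179.50043962  31.8891536  478.30244832]
 [465.94903728 189.68221041  31.97384185 501.86589508]
 [488.63284188 201.0761728   31.5867307  527.23769286]
 [513.2721828  213.30348436  31.3002636  554.73198021]
 [437.35668034 181.71258941  26.70882548 472.6659887 ]]
edge [64.0891693  64.63207074]
tool 26.396999999999988 524.8245
[25.83020108]
cam 26.774643686607114
```

Here the bar sits at columns 298–319, slightly left of the finger midline at about 319. By ray casting that is 5 mm, so I correct it, descend and grip.

arm_command([
  [2.3, -4.8, -10],
  [0, 0, 0],
  [0, 0, -15],
  [0, 0, -15],
  [0, 0, -8],
  [0, 0, 0],
  [0, 0, 0],
], spin=[0, 0, 0, 0, 0, 0, 0])

```text
time: 2.5
tool_pos: [0.4871, 0.1992, 0.2682]
tool_rot: [3.142, 0.0, -2.693]
contact_force: [0.0, 0.3, -0.6]
opening: 0.0224
grip_force: 0.0
```

arm_command([
  [0, 0, 0],
  [0, 0, 0],
  [0, 0, 0],
  [0, 0, 0],
], spin=[0, 0, 0, 0], jaw=-1, squeeze=20)

```text
time: 2.9
tool_pos: [0.4867, 0.2001, 0.2684]
tool_rot: [3.14, 0.001, -2.693]
contact_force: [-2.3, 4.6, 0.8]
opening: 0.0114
grip_force: 20.0
```

```bash
cat > arc.py <<'E'
import numpy as np
ex=np.array([.435,-.900])
def rows(r,phi,a,b,n,sgn=-1):
    s=np.linspace(0,1,n+1); t=a+(b-a)*(s-np.sin(2*np.pi*s)/(2*np.pi)*.6)
    x=sgn*r*np.cos(t+phi); z=r*np.sin(t+phi)
    P=np.c_[x[:,None]*ex,z]; P=np.round(P-P[0],1); return np.round(np.diff(P,axis=0),1).tolist()
E
python3 -c "
from arc import *
R=rows(217.1,.0276,0,1.97,38)
print(R[:19]);print(R[19:])"
```

```text
[[0.1, -0.2, 4.5], [0.1, -0.2, 4.7], [0.2, -0.4, 5.1], [0.2, -0.5, 5.6], [0.4, -0.8, 6.2], [0.5, -1.0, 7.0], [0.7, -1.5, 7.9], [0.9, -1.9, 8.8], [1.3, -2.5, 9.8], [1.6, -3.4, 10.6], [2.0, -4.2, 11.4], [2.5, -5.2, 12.2], [3.1, -6.3, 12.6], [3.7, -7.6, 12.9], [4.2, -8.9, 12.8], [4.9, -10.1, 12.7], [5.5, -11.3, 12.0], [6.0, -12.5, 11.2], [6.5, -13.3, 10.2]]
[[6.8, -14.1, 8.8], [7.0, -14.5, 7.5], [7.1, -14.7, 6.1], [7.1, -14.7, 4.5], [6.9, -14.3, 3.2], [6.6, -13.7, 1.9], [6.3, -13.0, 0.9], [5.9, -12.1, -0.2], [5.3, -11.1, -0.8], [4.9, -10.1, -1.4], [4.3, -9.0, -1.7], [3.9, -7.9, -1.9], [3.4, -7.0, -2.0], [3.0, -6.2, -2.1], [2.5, -5.4, -2.0], [2.3, -4.7, -1.9], [2.1, -4.3, -1.8], [1.9, -3.9, -1.8], [1.8, -3.7, -1.9]]
```

arm_command([
  [0.1, -0.2, 4.5],
  [0.1, -0.2, 4.7],
  [0.2, -0.4, 5.1],
  [0.2, -0.5, 5.6],
  [0.4, -0.8, 6.2],
  [0.5, -1.0, 7.0],
  [0.7, -1.5, 7.9],
  [0.9, -1.9, 8.8],
  [1.3, -2.5, 9.8],
  [1.6, -3.4, 10.6],
  [2.0, -4.2, 11.4],
  [2.5, -5.2, 12.2],
  [3.1, -6.3, 12.6],
  [3.7, -7.6, 12.9],
  [4.2, -8.9, 12.8],
  [4.9, -10.1, 12.7],
  [5.5, -11.3, 12.0],
  [6.0, -12.5, 11.2],
  [6.5, -13.3, 10.2],
], spin=[0, 0, 0, 0, 0, 0, 0, 0, 0, 0, 0, 0, 0, 0, 0, 0, 0, 0, 0])

```text
time: 4.8
tool_pos: [0.5305, 0.109, 0.4492]
tool_rot: [3.138, 0.005, -2.69]
contact_force: [-3.1, 7.9, 8.6]
opening: 0.011
grip_force: 20.0
```

arm_command([
  [6.8, -14.1, 8.8],
  [7.0, -14.5, 7.5],
  [7.1, -14.7, 6.1],
  [7.1, -14.7, 4.5],
  [6.9, -14.3, 3.2],
  [6.6, -13.7, 1.9],
  [6.3, -13.0, 0.9],
  [5.9, -12.1, -0.2],
  [5.3, -11.1, -0.8],
  [4.9, -10.1, -1.4],
  [4.3, -9.0, -1.7],
  [3.9, -7.9, -1.9],
  [3.4, -7.0, -2.0],
  [3.0, -6.2, -2.1],
  [2.5, -5.4, -2.0],
  [2.3, -4.7, -1.9],
  [2.1, -4.3, -1.8],
  [1.9, -3.9, -1.8],
  [1.8, -3.7, -1.9],
  [0, 0, 0],
], spin=[0, 0, 0, 0, 0, 0, 0, 0, 0, 0, 0, 0, 0, 0, 0, 0, 0, 0, 0, 0])

```text
time: 6.8
tool_pos: [0.6208, -0.0774, 0.459]
tool_rot: [-3.141, 0.001, -2.693]
contact_force: [4.4, 2.7, 0.3]
opening: 0.0108
grip_force: 20.0
```

arm_command([
  [1.4, -2.8, -1.4],
  [1.4, -2.8, -1.4],
  [0, 0, 0],
], spin=[0, 0, 0])

```text
time: 7.1
tool_pos: [0.6229, -0.0818, 0.457]
tool_rot: [3.139, 0.0, -2.692]
contact_force: [0.9, 6.5, 3.7]
opening: 0.0111
grip_force: 20.0
```

arm_command([
  [0, 0, 0],
  [0, 0, 0],
  [0, 0, 8],
  [0, 0, 22],
  [0, 0, 30],
  [0, 0, 0],
], spin=[0, 0, 0, 0, 0, 0], jaw=-0.45)

```text
time: 7.7
tool_pos: [0.6228, -0.0829, 0.5215]
tool_rot: [-3.136, 0.006, -2.693]
contact_force: [-0.7, 0.1, -0.3]
opening: 0.0253
grip_force: 0.0
```

arm_command([
  [10, 26, 0],
  [12, 32, 0],
  [12, 32, -20],
  [12, 32, -35],
  [12, 30, -35],
  [11, 26, -35],
  [6.6, 16, -35],
  [0, 0, 0],
  [0, 0, 0],
], spin=[0, 0, 0, 0, 0, 0, 0, 0, 0], jaw=-0.1)

```text
time: 8.6
tool_pos: [0.6988, 0.1111, 0.3561]
tool_rot: [3.142, -0.002, -2.692]
contact_force: [0.1, -0.9, 1.3]
opening: 0.0413
grip_force: 0.0
```

```bash
python3 - <<'E'
from cell import *
from h import *
ex=np.array([.435,-.900]);ey=np.array([.9,.435])
s=observe(); print(s['time'],s['tool_pos'],s['opening']); t=s['tool_pos'][:2]*1000; print('tool',t@ex,t@ey)
c=read_camera('wrist'); np.savez('wrist3.npz',**c)
k=read_camera('scene'); np.savez('scene3.npz',**k)
im=c['img'].astype(int); R=(im[...,0]>90)&(im[...,1]<60)&(im[...,2]<60); v,u=np.nonzero(R); print(len(u),u.min(),u.max(),v.min(),v.max())
P=cloud(c)[R]; q=P*1000; print(np.round(np.percentile(np.c_[q[:,:2]@ex,q[:,:2]@ey,q[:,2]],[5,50,95],axis=0)))
g=onz(c,np.c_[u,v],.088)[:,:2]*1000
for lo in range(540,720,15):
    m=(g@ey>lo)&(g@ey<lo+15)
    if m.sum()>5: print(lo,np.round(np.percentile(g[m]@ex,[3,50,97]),1))
cv2.imwrite('pics/s3.png',np.hstack([c['img'][:,:,::-1][::2,::2],cv2.resize(k['img'][140:300,260:480,::-1],(440,320))[:200]]) if 0 else np.vstack([cv2.resize(c['img'],(480,300))[:,:,::-1],cv2.resize(k['img'][120:320,220:540],(480,300))[:,:,::-1]]))
E
```

```text
8.6 [0.69876638 0.11113095 0.35614313] 0.04130763754332417
tool 203.94551925564082 677.2317037943903
3093 279 424 122 227
[[137. 615.  89.]
 [200. 622.  91.]
 [224. 683.  93.]]
600 [130.3 143.1 228.8]
615 [131.9 186.  229. ]
630 [198.1 203.2 207.6]
645 [198.  202.5 207.7]
660 [197.9 202.4 207. ]
675 [197.8 202.4 207.3]
690 [198.2 203.2 207.1]
```

View pics/s3.png

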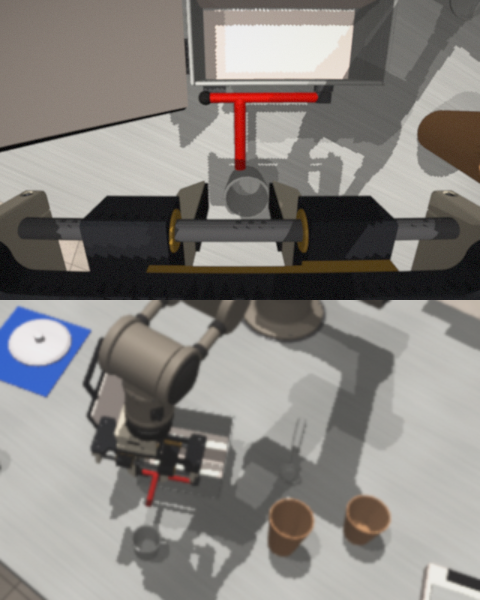

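The wrist view shows the lid leaning open and holding. The red pin runs down column 240, rows 100–165 of the crop, centred between the fingers, with the jigger below it. I descend onto the pin and grip it.

arm_command([
  [-0.5, 1.1, -25],
  [0, 0, -30],
  [0, 0, -25],
  [0, 0, -15],
  [0, 0, -9],
  [0, 0, -3],
  [0, 0, 0],
  [0, 0, 0],
], spin=[0, 0, 0, 0, 0, 0, 0, 0])

```text
time: 9.5
tool_pos: [0.6986, 0.1125, 0.251]
tool_rot: [-3.141, 0.002, -2.693]
contact_force: [-0.1, 0.2, 0.2]
opening: 0.0409
grip_force: 0.0
```

arm_command([
  [0, 0, 0],
  [0, 0, 0],
  [0, 0, 0],
  [0, 0, 0],
  [0, 0, 0],
], spin=[0, 0, 0, 0, 0], jaw=-1, squeeze=15)

```text
time: 10.0
tool_pos: [0.6983, 0.1125, 0.2496]
tool_rot: [-3.142, 0.0, -2.692]
contact_force: [-0.1, 0.5, 0.8]
opening: 0.0112
grip_force: 15.0
```

```bash
python3 -c "
from arc import *
print(rows(80,0,0,1.70,20,1))"
```

```text
[[-0.0, 0.0, 2.8], [-0.1, 0.2, 3.2], [-0.2, 0.3, 3.9], [-0.3, 0.7, 4.9], [-0.6, 1.3, 6.0], [-1.0, 2.0, 7.1], [-1.5, 3.1, 7.9], [-2.1, 4.4, 8.3], [-2.7, 5.6, 8.3], [-3.3, 6.9, 7.7], [-3.8, 7.7, 6.6], [-3.9, 8.1, 5.1], [-3.9, 8.1, 3.8], [-3.6, 7.4, 2.4], [-3.2, 6.6, 1.3], [-2.6, 5.5, 0.6], [-2.2, 4.5, 0.1], [-1.7, 3.5, -0.1], [-1.4, 2.9, -0.3], [-1.2, 2.5, -0.3]]
```

arm_command([
  [0, 0, 2.8],
  [-0.1, 0.2, 3.2],
  [-0.2, 0.3, 3.9],
  [-0.3, 0.7, 4.9],
  [-0.6, 1.3, 6.0],
  [-1.0, 2.0, 7.1],
  [-1.5, 3.1, 7.9],
  [-2.1, 4.4, 8.3],
  [-2.7, 5.6, 8.3],
  [-3.3, 6.9, 7.7],
  [-3.8, 7.7, 6.6],
  [-3.9, 8.1, 5.1],
  [-3.9, 8.1, 3.8],
  [-3.6, 7.4, 2.4],
  [-3.2, 6.6, 1.3],
  [-2.6, 5.5, 0.6],
  [-2.2, 4.5, 0.1],
  [-1.7, 3.5, -0.1],
  [-1.4, 2.9, -0.3],
  [-1.2, 2.5, -0.3],
], spin=[0, 0, 0, 0, 0, 0, 0, 0, 0, 0, 0, 0, 0, 0, 0, 0, 0, 0, 0, 0])

```text
time: 12.0
tool_pos: [0.6585, 0.1944, 0.3301]
tool_rot: [3.141, 0.001, -2.692]
contact_force: [-2.6, -1.9, 5.2]
opening: 0.0114
grip_force: 15.0
```

arm_command([
  [-0.7, 1.4, -0.2],
  [-0.7, 1.4, -0.2],
  [0, 0, 0],
], spin=[0, 0, 0])

```text
time: 12.3
tool_pos: [0.6578, 0.1957, 0.3298]
tool_rot: [-3.139, 0.001, -2.693]
contact_force: [1.5, -7.2, 5.9]
opening: 0.0114
grip_force: 15.0
```

arm_command([
  [0, 0, 0],
  [0, 0, 0],
  [0, 0, 0],
  [0, 0, 8],
  [0, 0, 25],
  [0, 0, 45],
  [0, 0, 45],
  [0, 0, 40],
  [0, 0, 27],
  [0, 0, 0],
], spin=[0, 0, 0, 0, 0, 0, 0, 0, 0, 0], jaw=-0.3)

```text
time: 13.3
tool_pos: [0.6568, 0.1968, 0.5243]
tool_rot: [-3.139, 0.009, -2.692]
contact_force: [0.4, 0.9, -0.0]
opening: 0.0322
grip_force: 0.0
```

```bash
python3 - <<'E'
from cell import *
from h import *
ex=np.array([.435,-.900]);ey=np.array([.9,.435])
s=observe(); print(s['time'],s['tool_pos'],s['opening'])
c=read_camera('wrist'); np.savez('wrist4.npz',**c)
k=read_camera('scene'); np.savez('scene4.npz',**k)
for c_ in(c,k):
    im=c_['img'].astype(int); R=(im[...,0]>90)&(im[...,1]<60)&(im[...,2]<60); P=cloud(c_)[R]*1000
    q=np.c_[P[:,:2]@ex-158,P[:,:2]@ey-528,P[:,2]]; print(len(q),np.round(np.percentile(q,[5,50,95],axis=0)))
cv2.imwrite('pics/s4.png',np.vstack([cv2.resize(c['img'],(480,300))[:,:,::-1],cv2.resize(k['img'][120:320,220:540],(480,300))[:,:,::-1]]))
E
```

```text
13.3 [0.65675032 0.19683    0.52432972] 0.0322053296612218
727 [[-52.  88. 140.]
 [-47. 124. 171.]
 [-39. 158. 173.]]
95 [[-54.  96. 117.]
 [-48. 132. 171.]
 [-40. 163. 176.]]
```

View pics/s4.png

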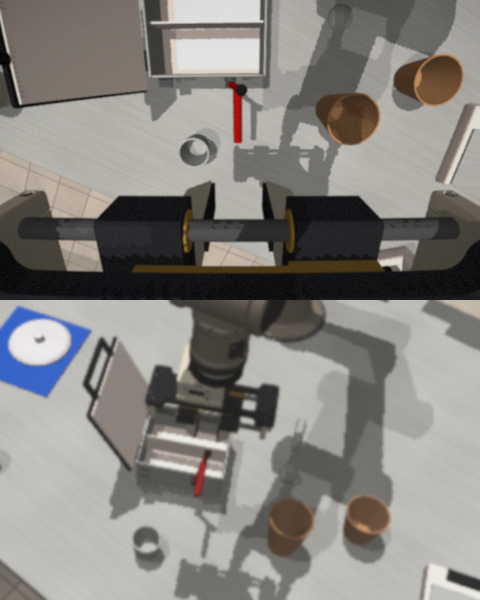

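The stay stands up at its stop with the pin at z≈171 mm and 47 mm ahead of the chest's centre. The lid is still open and the bystanders haven't moved. I go back to the bar.

arm_command([
  [-3, -22, 0],
  [-4, -35, 0],
  [-5, -42, 0],
  [-5, -42, 0],
  [-5, -42, 0],
  [-5, -42, 0],
  [-4, -33, 0],
  [-3, -21.5, 0],
  [0, 0, 0],
  [0, 0, -15],
  [0, 0, -25],
  [0, 0, -17],
  [0, 0, -10],
  [0, 0, 0],
  [0, 0, 0],
], spin=[0, 0, 0, 0, 0, 0, 0, 0, 0, 0, 0, 0, 0, 0, 0], jaw=-0.4)

```text
time: 14.9
tool_pos: [0.6237, -0.0823, 0.4517]
tool_rot: [3.142, 0.0, -2.692]
contact_force: [0.4, 0.4, 0.2]
opening: 0.0275
grip_force: 0.0
```

arm_command([
  [0, 0, 0],
  [0, 0, 0],
  [0, 0, 0],
  [0, 0, 0],
  [0, 0, 0],
], spin=[0, 0, 0, 0, 0], jaw=-1, squeeze=20)

```text
time: 15.4
tool_pos: [0.6231, -0.0816, 0.4523]
tool_rot: [3.139, 0.001, -2.691]
contact_force: [-3.1, 6.2, 2.6]
opening: 0.0108
grip_force: 20.0
```

```bash
python3 -c "
from arc import *
R=rows(217.1,.0276,2.0,.72,38)
print(R[:19]);print(R[19:]);print(rows(217.1,.0276,.72,.63,10))"
```

```text
[[-1.2, 2.4, 1.3], [-1.2, 2.5, 1.3], [-1.3, 2.7, 1.3], [-1.4, 3.0, 1.5], [-1.7, 3.4, 1.5], [-1.8, 3.9, 1.7], [-2.2, 4.4, 1.7], [-2.4, 5.1, 1.9], [-2.8, 5.6, 1.9], [-3.0, 6.4, 1.8], [-3.5, 7.1, 1.8], [-3.7, 7.7, 1.6], [-4.0, 8.4, 1.4], [-4.4, 8.9, 0.9], [-4.5, 9.5, 0.6], [-4.8, 9.9, 0.0], [-4.9, 10.1, -0.6], [-5.0, 10.4, -1.2], [-5.1, 10.4, -1.8]]
[[-4.9, 10.3, -2.4], [-4.9, 10.0, -3.0], [-4.7, 9.7, -3.5], [-4.4, 9.2, -4.0], [-4.2, 8.7, -4.3], [-3.9, 8.0, -4.4], [-3.6, 7.4, -4.6], [-3.2, 6.7, -4.6], [-2.9, 6.0, -4.5], [-2.6, 5.4, -4.2], [-2.3, 4.7, -4.1], [-1.9, 4.1, -3.7], [-1.8, 3.5, -3.4], [-1.5, 3.1, -3.1], [-1.3, 2.7, -2.8], [-1.1, 2.3, -2.5], [-1.0, 2.1, -2.4], [-0.9, 2.0, -2.2], [-0.9, 1.8, -2.1]]
[[-0.3, 0.5, -0.6], [-0.3, 0.8, -1.0], [-0.6, 1.2, -1.4], [-0.8, 1.5, -2.0], [-0.8, 1.8, -2.3], [-0.9, 1.8, -2.4], [-0.7, 1.5, -2.0], [-0.5, 1.1, -1.5], [-0.4, 0.7, -1.0], [-0.2, 0.5, -0.7]]
```

arm_command([
  [0, 0, 0],
  [0, 0, 0],
  [0, 0, 4],
  [0, 0, 4],
  [0, 0, 0],
  [0, 0, 0],
], spin=[0, 0, 0, 0, 0, 0], jaw=-0.5)

```text
time: 16.0
tool_pos: [0.6235, -0.083, 0.4597]
tool_rot: [-3.141, 0.0, -2.693]
contact_force: [-0.9, 0.6, -0.4]
opening: 0.0233
grip_force: 0.0
```

arm_command([
  [0, 0, 0],
  [0, 0, 0],
  [0, 0, 0],
  [0, 0, 0],
], spin=[0, 0, 0, 0], jaw=-1, squeeze=20)

```text
time: 16.4
tool_pos: [0.6231, -0.0818, 0.4592]
tool_rot: [3.138, -0.001, -2.691]
contact_force: [-2.5, 4.5, 1.1]
opening: 0.0114
grip_force: 20.0
```

arm_command([
  [-1.2, 2.4, 1.3],
  [-1.2, 2.5, 1.3],
  [-1.3, 2.7, 1.3],
  [-1.4, 3.0, 1.5],
  [-1.7, 3.4, 1.5],
  [-1.8, 3.9, 1.7],
  [-2.2, 4.4, 1.7],
  [-2.4, 5.1, 1.9],
  [-2.8, 5.6, 1.9],
  [-3.0, 6.4, 1.8],
  [-3.5, 7.1, 1.8],
  [-3.7, 7.7, 1.6],
  [-4.0, 8.4, 1.4],
  [-4.4, 8.9, 0.9],
  [-4.5, 9.5, 0.6],
  [-4.8, 9.9, 0.0],
  [-4.9, 10.1, -0.6],
  [-5.0, 10.4, -1.2],
  [-5.1, 10.4, -1.8],
], spin=[0, 0, 0, 0, 0, 0, 0, 0, 0, 0, 0, 0, 0, 0, 0, 0, 0, 0, 0])

```text
time: 18.3
tool_pos: [0.564, 0.0399, 0.4781]
tool_rot: [3.141, -0.0, -2.692]
contact_force: [-3.7, -1.4, 1.4]
opening: 0.0114
grip_force: 20.0
```

arm_command([
  [-4.9, 10.3, -2.4],
  [-4.9, 10.0, -3.0],
  [-4.7, 9.7, -3.5],
  [-4.4, 9.2, -4.0],
  [-4.2, 8.7, -4.3],
  [-3.9, 8.0, -4.4],
  [-3.6, 7.4, -4.6],
  [-3.2, 6.7, -4.6],
  [-2.9, 6.0, -4.5],
  [-2.6, 5.4, -4.2],
  [-2.3, 4.7, -4.1],
  [-1.9, 4.1, -3.7],
  [-1.8, 3.5, -3.4],
  [-1.5, 3.1, -3.1],
  [-1.3, 2.7, -2.8],
  [-1.1, 2.3, -2.5],
  [-1.0, 2.1, -2.4],
  [-0.9, 2.0, -2.2],
  [-0.9, 1.8, -2.1],
  [0, 0, 0],
], spin=[0, 0, 0, 0, 0, 0, 0, 0, 0, 0, 0, 0, 0, 0, 0, 0, 0, 0, 0, 0])

```text
time: 20.3
tool_pos: [0.5126, 0.1469, 0.412]
tool_rot: [3.141, 0.0, -2.692]
contact_force: [-0.1, 0.4, -0.3]
opening: 0.0108
grip_force: 20.0
```

arm_command([
  [-0.6, 1.2, -1.5],
  [-0.6, 1.2, -1.5],
  [-0.6, 1.2, -1.5],
  [-0.6, 1.2, -1.5],
  [0, 0, 0],
], spin=[0, 0, 0, 0, 0])

```text
time: 20.8
tool_pos: [0.5102, 0.1516, 0.4061]
tool_rot: [3.141, 0.0, -2.692]
contact_force: [0.4, 1.2, -0.1]
opening: 0.0111
grip_force: 20.0
```

arm_command([
  [-0.6, 1.2, -1.5],
  [-0.6, 1.2, -1.5],
  [-0.6, 1.2, -1.6],
  [0, 0, 0],
], spin=[0, 0, 0, 0])

```text
time: 21.2
tool_pos: [0.5085, 0.1552, 0.4014]
tool_rot: [3.141, 0.0, -2.692]
contact_force: [0.5, 1.3, -1.1]
opening: 0.0112
grip_force: 20.0
```

arm_command([
  [-0.4, 0.8, -1.0],
  [-0.4, 0.8, -1.0],
  [0, 0, 0],
], spin=[0, 0, 0])

```text
time: 21.5
tool_pos: [0.5077, 0.1567, 0.3995]
tool_rot: [3.142, 0.0, -2.692]
contact_force: [2.4, 1.3, -0.8]
opening: 0.0116
grip_force: 20.0
```

arm_command([
  [-0.4, 0.8, -1.0],
  [-0.4, 0.8, -1.0],
  [0, 0, 0],
], spin=[0, 0, 0])

```text
time: 21.8
tool_pos: [0.5071, 0.1577, 0.3986]
tool_rot: [-3.139, 0.001, -2.693]
contact_force: [1.2, -4.4, 6.3]
opening: 0.0112
grip_force: 20.0
```

```bash
python3 - <<'E'
from cell import *
from h import *
for i in range(3): print(observe()['contact_force'],observe()['tool_pos'])
c=read_camera('wrist'); k=read_camera('scene')
cv2.imwrite('pics/s5.png',np.vstack([cv2.resize(c['img'],(480,300))[:,:,::-1],cv2.resize(k['img'][140:300,270:526],(480,300))[:,:,::-1]]))
E
```

```text
[ 1.20813864 -4.38622022  6.25845476] [0.50709298 0.157697   0.39861887]
[ 1.20813864 -4.38622022  6.25845476] [0.50709298 0.157697   0.39861887]
[ 1.20813864 -4.38622022  6.25845476] [0.50709298 0.157697   0.39861887]
```

View pics/s5.png

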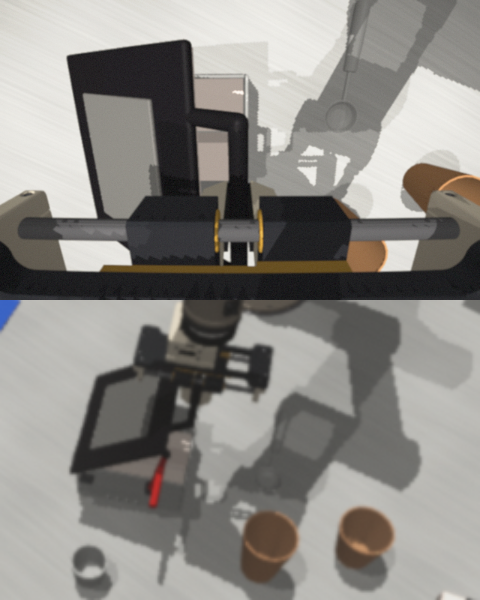

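The force reversed to +6 N upward, and the scene view shows the lid resting on the upright stay. I release and withdraw straight up.

arm_command([
  [0.2, -0.4, 0.5],
  [0, 0, 0],
  [0, 0, 0],
  [0, 0, 0],
], spin=[0, 0, 0, 0], jaw=-0.58)

```text
time: 22.3
tool_pos: [0.5068, 0.158, 0.3978]
tool_rot: [3.141, -0.001, -2.692]
contact_force: [0.5, -0.6, 0.2]
opening: 0.0193
grip_force: 0.0
```

arm_command([
  [0, 0, 4],
  [0, 0, 8],
  [0, 0, 15],
  [0, 0, 25],
  [0, 0, 30],
  [0, 0, 20],
  [0, 0, 0],
], spin=[0, 0, 0, 0, 0, 0, 0])

```text
time: 23.0
tool_pos: [0.507, 0.1579, 0.5038]
tool_rot: [-3.14, 0.007, -2.692]
contact_force: [0.5, 0.8, 1.0]
opening: 0.0192
grip_force: 0.0
```

arm_command([
  [-12, 15, 0],
  [-20, 30, 0],
  [-20, 30, 0],
  [-15, 30, 0],
  [-10, 15, 0],
  [0, 0, 0],
  [0, 0, 0],
], spin=[0, 0, 0, 0, 0, 0, 0])

```text
time: 23.7
tool_pos: [0.43, 0.2778, 0.4996]
tool_rot: [-3.141, -0.001, -2.691]
contact_force: [0.2, -0.1, 0.9]
opening: 0.0193
grip_force: 0.0
```

```bash
python3 - <<'E'
from cell import *
from h import *
s=observe(); print(s['time'],s['tool_pos'],s['contact_force'])
c=read_camera('top'); k=read_camera('scene')
P=cloud(c); ex=np.array([.435,-.900]);ey=np.array([.9,.435])
q=P[...,:2]*1000; X=q@ex-158; Y=q@ey-528; m=(np.abs(Y)<30)&(X>-60)&(X<70)&(P[...,2]>.1)
f=np.polyfit(X[m],P[...,2][m]*1000,1); print('lid angle',np.arctan(-f[0]),m.sum())
cv2.imwrite('pics/s6.png',np.vstack([cv2.resize(c['img'][120:300,170:490],(533,300))[:,:,::-1],cv2.resize(k['img'][130:310,230:550],(533,300))[:,:,::-1]]))
E
```

```text
23.7 [0.42995887 0.27783721 0.49963915] [ 0.24210236 -0.06581964  0.85007628]
lid angle 0.6257877417358528 744
```

View pics/s6.png

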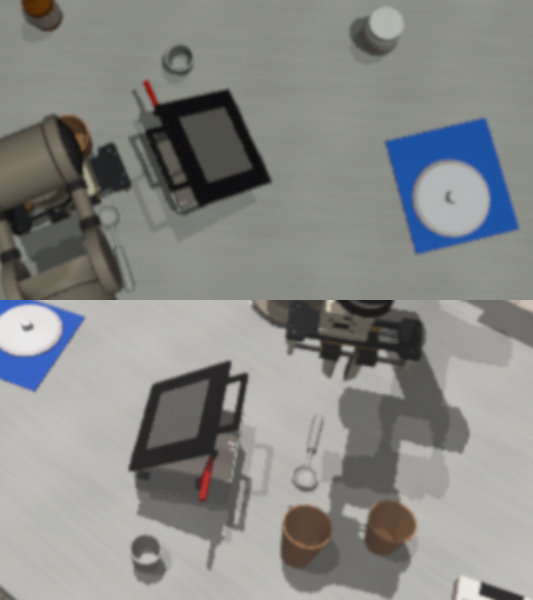

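The lid rests on the stay at about 0.63 rad, the bystanders are where they were, and the arm is clear.

```bash
python3 -c "
from cell import *
print(hand_in())"
```

```text
the job is handed in; nothing more can be done
None
```

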